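Tip the loaf tin onto its bottom and push it home

ROBOT

A 6-joint arm with a two-finger parallel gripper is mounted at the origin on the work surface. World frame = base frame: x ahead of the robot, y to its left, z up, the work surface at z = 0. Lengths are in m, angles in rad, forces in N, time in s.
With the tool pointing down it reaches from about 0.375 to 0.825 m from the base axis. Payload 5.5 kg.
Tool frame: the origin (TCP) lies midway between the tips of the shut fingers; the grasp point (between the pads) lies 19 mm behind it (arm.tcp_to_grasp is the z of the grasp point in the tool frame, in m); z points along the fingers, y is the direction in which the jaws open and shut (so a half turn about z gives the same grasp; the last joint's range is limited). The gripper opens to 85 mm and grips with 20 to 120 N. Pads are 22 mm wide; open, the fingers measure 114 mm over their backs; the gripper's body (76 mm by 85 mm) begins 54 mm behind the grasp point. The pads swing forward as they close: fully open they stand 13 mm farther back than shut.
Start: joints at [1.345, 0.314, -0.047, 1.21, 0, 1.571], TCP at [0.134, 0.585, 0.231] pointing down, gripper open.
Joint ranges: [-2.67, 2.67], [-0.69, 1.73], [-1.03, 1.25], [-2.08, 2.16], [-1.42, 1.45], [-3.14, 3.14]. Speed limits (rad/s): [2.39, 2.39, 3.01, 3.14, 3.14, 3.14].

INTERFACE

Orientations are given as a rotation vector (axis times angle).
In Python, from station import arm gives the robot as it stands.
- The arm moves only by the tool drive_tool, never from a script. Its argument "commands" is a list of rows, each an object of numbers: "gripper": the opening, from 0 (shut) to 1 (fully open); "x", "y", "z": the shift along the tool's x, y, z as a fraction of full scale; "roll": the turn about the tool's z as a fraction of full scale. A call has 1 to 20 rows; each row is the pose to reach, as a shift and turn from the pose commanded when the call began, along the tool's axes at that moment; what a row does not reach only later rows make up. Full scale, the value 1, is 0.25 m for a shift and pi/4 rad for a turn. A row lasts 1/8 s, in which the tool goes at most 62.5 mm and 10.7 degrees, less where a joint would pass 70% of its speed; a pose out of reach is approached as far as the arm can. A call with a number of a shift or a turn outside -1 to 1 is refused whole. A call with a gripper value outside its range is refused whole. The fingers move at their own pace and stop on an object; "squeeze" is the grip in N (left out, the last holds). Time passes only in rows, so rows that repeat a pose let the fingers close. It gives the time, the measured TCP pose, the force and the opening at its end, in the units of the state.
- arm.sense(): the state, without advancing time (a new reading comes with each control period).
- arm.snapshot(name): name is "scene" or "top"; returns the picture (400x640x3 uint8, red, green, blue); there is no depth.
- arm.get_calibration(name): a dict with "fx", "fy", "cx", "cy" (pixels), "R" (3x3) and "t" (3): a world point X has camera coordinates R X + t. Camera axes: x right, y down, z forward; pixel columns grow to the right and rows downward; lengths in m; the calibration is good to about 2 mm. A picture is of the moment at which its call begins. get_calibration takes no time and is no camera call.
- arm.finish_job(): hands the job in, once; it reports no verdict.
The state is a dict: "time": time; "joints": joint angles; "qvel": joint speeds; "joint_torque": joint torques, N m; "position": TCP position; "eef_rot": TCP orientation; "ft_force": force on the tool from outside, world axes, zero at the start; "moment": the same for the moment, N m; "opening": opening from 0.0 (shut) to 1.0 (fully open).
Only numpy, scipy, OpenCV 4.12 (cv2) and the standard library are available. Lean on these libraries where they do the work, as an engineer would, in place of code of your own. Each camera call takes 0.05 s, during which the arm holds its last target.

TASK

The enamelled loaf tin stands on its end on the cork board, its open mouth facing the robot: push it over so that it lies on its bottom with the mouth up, its upper end falling towards the stop strip, and let it come to rest there. Then push it gently along the board until its leading end sits flush and square against the stop strip. Only push: do not grip, lift or carry the tin, and leave the mug, the jar and the bowl where they stand.

Things in the scene. Friction and masses are not known exactly. Their poses are not given: they have to be found in the camera images.
- tin: Enamelled loaf tin, tan with dark rim, 160 mm long, 90 wide, 60 deep, walls 4, about 0.35 kg, standing on one end at first. Origin: centre of the outer face of that end. Own axes: z along its length to the other end (up at first); x from the open mouth (x = -30 mm) to the bottom's outer face (+30 mm), at first within 0.25 rad of the board's x; y across its width. Lying properly, x points down
- tin_mid (a point): Centre of the tin's outer box; axes as tin. 92 mm above the table while the tin stands, 42 mm while it lies on its bottom (its rim then 72 mm above the table). Pushed near its upper end, the tin tips about the bottom's lower edge rather than slides, and falls by itself once leaned 15 to 20 degrees
- tin_top (a point): Centre of the outer face of the tin's other end (upper end at first, leading end once tipped). Axes as tin
- board: Fixed cork-faced board, 340 mm (its x) by 300 mm (its y), top 12 mm above the table, with a plywood stop strip along its far edge. Origin: centre of its underside, on the table. Its x axis points horizontally at and square to the stop strip, z up
- strip (a point): Middle of the foot of the stop strip's face, on the cork, 150 mm from the board's origin along its x. The strip is 300 mm long, 20 mm thick and 33 mm tall above the cork; axes as the board's (x into the strip). The tipped tin comes down short of it, by about 20 to 80 mm
- mug: Enamelled mug, 84 mm across, 85 mm tall, with a side handle, standing on the table beside the board; origin at the centre of its underside
- jar: Closed jar, 72 mm across, 120 mm tall, standing on the table beside the board; origin at the centre of its underside
- bowl: White bowl, 112 mm across, 50 mm tall, standing on the table beside the board; origin at the centre of its underside
There are look-alikes about, which are no part of the job. What is shaped like the tin but blue is not meant.

How it is judged:
By the outcome, as a careful person would: the job done as asked, in the order asked, and still so for the second after the job is handed in, with the robot touching nothing.
It also fails if it takes over 64 s, if anything falls off the work surface, if the arm or the gripper's body presses on something with over 40 N, if the wrist force passes 120 N, or if a joint passes its speed limit or range.

## Working session

There is one attempt and no reset: what is moved stays moved. The work goes in short steps, Python scripts to look and compute and a tool call to move; the robot and the scene stay as the last step left them, time stands still between calls to the robot, and variables do not carry over. Pictures are saved under pics/ and viewed, and the job is handed in when it is done.

Besides the shell and the picture viewer there is one more tool, called after "Emit:" as a command line: name --argument value ..., lists and objects as JSON in quotes. drive_tool: Moves the arm, as the interface text tells. Its arguments: {"type":"object","properties":{"commands":{"type":"array","items":{"type":"object","properties":{"gripper":{"type":"number"},"x":{"type":"number"},"y":{"type":"number"},"z":{"type":"number"},"roll":{"type":"number"}}}},"squeeze":{"type":"number"}},"required":["commands"]}

```bash
mkdir -p pics; ls
cat > h.py <<'E'
import numpy as np, cv2
from station import arm
def snap(n,f):
    im=arm.snapshot(n); cv2.imwrite('pics/'+f+'.png',im[:,:,::-1]); return im
def ray(n,uv):
    c=arm.get_calibration(n);R=np.array(c['R']);t=np.array(c['t'])
    d=R.T@np.array([(uv[0]-c['cx'])/c['fx'],(uv[1]-c['cy'])/c['fy'],1]);return -R.T@t,d
def onz(n,uv,z):
    o,d=ray(n,uv);return o+d*(z-o[2])/d[2]
def proj(n,X):
    c=arm.get_calibration(n);p=np.array(c['R'])@np.array(X)+np.array(c['t']);return np.array([c['fx']*p[0]/p[2]+c['cx'],c['fy']*p[1]/p[2]+c['cy']])
E
python3 - <<'E'
from h import *
for n in('scene','top'):
    snap(n,n+'0'); o,d=ray(n,(320,200));print(n,o,d)
s=arm.sense();print(s['time'],s['position'],s['eef_rot'],s['opening'])
import cv2
print(cv2.Rodrigues(np.array(s['eef_rot']))[0].round(3))
E
```

```text
pics
scene [ 1.26020327 -0.39805218  0.85800051] [-0.62977136  0.3858901  -0.6743057 ]
top [0.42015006 0.00925829 1.40817576] [ 0.08994427  0.00757012 -0.99591869]
0.1 [0.13420777 0.58426003 0.23053568] [-3.53883754e-01 -3.12142283e+00  2.36938387e-03] 0.9982794523290837
[[-0.975  0.224 -0.   ]
 [ 0.224  0.975 -0.001]
 [ 0.    -0.002 -1.   ]]
```

View pics/scene0.png

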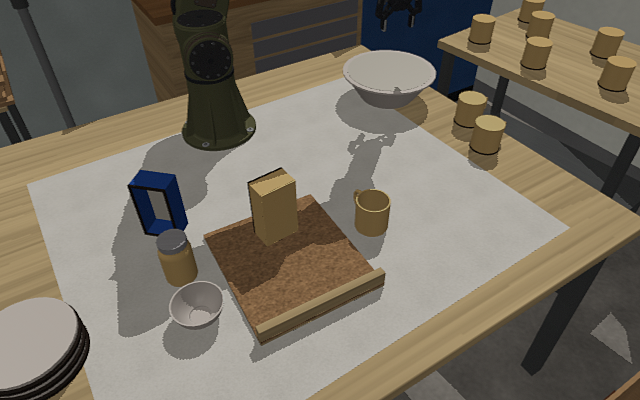

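View pics/top0.png

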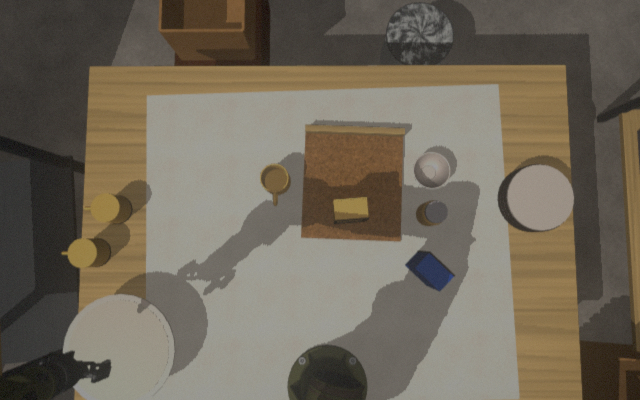

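The scene view shows the tan tin standing at (273,208) on the board, with the strip at (320,305). The blue look-alike is at (157,205), the mug at (372,212), the jar at (178,258) and the bowl at (196,305). In the top view, the tin is at (350,208) and the strip runs (306,128)–(405,131), with the base at the bottom. The tan tin on the board is the one meant, because the other box is blue. I'll enlarge to confirm.

Run:
```python
from h import *
a=cv2.imread('pics/top0.png')[110:260,255:465]; cv2.imwrite('pics/top0c.png',cv2.resize(a,None,fx=3.8,fy=3.8,interpolation=cv2.INTER_CUBIC))
a=cv2.imread('pics/scene0.png')[155:345,195:395]; cv2.imwrite('pics/scene0c.png',cv2.resize(a,None,fx=3,fy=3,interpolation=cv2.INTER_CUBIC))
```

```text
(no output)
```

View pics/top0c.png

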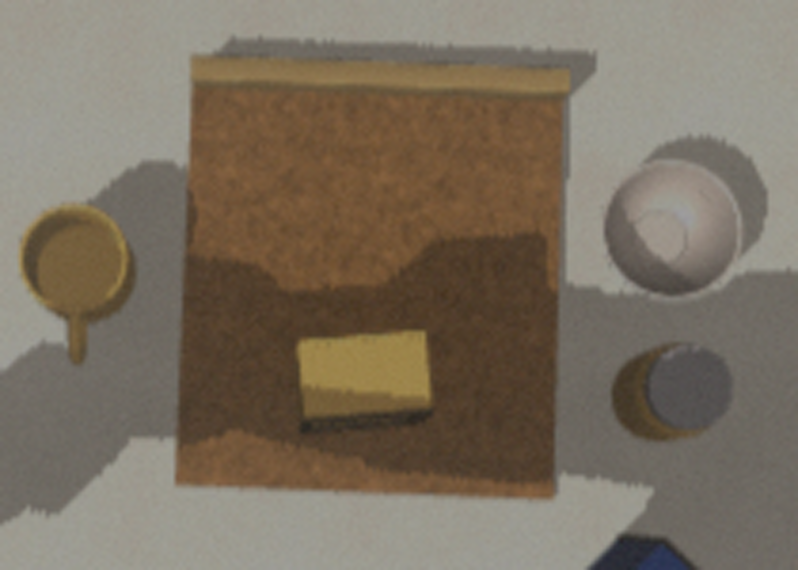

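View pics/scene0c.png

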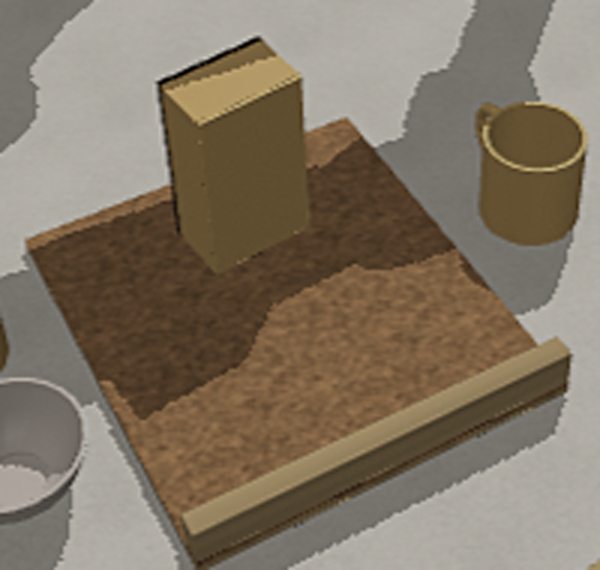

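Run:
```python
from h import *
def T(p): return ((p[0]+.5)/3.8-.5+255,(p[1]+.5)/3.8-.5+110)
def S(p): return ((p[0]+.5)/3-.5+195,(p[1]+.5)/3-.5+155)
B=[onz('top',T(p),.012) for p in [(178,485),(555,497)]]
C=[onz('top',T(p),.045) for p in [(191,57),(571,68),(192,83),(570,96)]]
print('board near L,R',np.round(B,4));print('strip far L,R,near L,R top',np.round(C,4))
print('widths',np.linalg.norm(B[0]-B[1]),np.linalg.norm(C[0]-C[1]))
for a,b in((B[0],B[1]),(C[0],C[1]),(C[2],C[3])): d=a-b;print('yaw',np.arctan2(-d[0],d[1]))
K=[onz('top',T(p),.172) for p in [(298,341),(426,331),(431,410),(303,419)]]
print('tin top',np.round(K,4),np.mean(K,0))
for a,b in((K[0],K[1]),(K[3],K[2])): d=a-b;print('yaw',np.arctan2(-d[0],d[1]),np.linalg.norm(d))
# scene: top face corners
K2=[onz('scene',S(p),.172) for p in [(205,125),(302,75),(261,39),(160,83)]]
print('scene tin top',np.round(K2,4),np.mean(K2,0))
D=[onz('scene',S(p),.012) for p in [(220,272),(308,232)]];print('base far edge',np.round(D,4))
D=[onz('scene',S(p),.045) for p in [(184,518),(556,338),(200,535),(571,350)]];print('strip',np.round(D,4))
D=[onz('scene',S(p),.012) for p in [(27,243),(349,119)]];print('board near',np.round(D,4))
```

```text
board near L,R [[ 0.4336  0.0756  0.012 ]
 [ 0.4243 -0.2225  0.012 ]]
strip far L,R,near L,R top [[ 0.7706  0.0651  0.045 ]
 [ 0.7614 -0.2348  0.045 ]
 [ 0.7497  0.0642  0.045 ]
 [ 0.7389 -0.2337  0.045 ]]
widths 0.29827670830033803 0.3000831088169055
yaw -0.03146169222788274
yaw -0.03084391973440236
yaw -0.03623658373127131
tin top [[ 0.5335 -0.0164  0.172 ]
 [ 0.5406 -0.1068  0.172 ]
 [ 0.4847 -0.1098  0.172 ]
 [ 0.4784 -0.0198  0.172 ]] [ 0.50928804 -0.0631765   0.172     ]
yaw 0.0780035762855721 0.09067156539452081
yaw 0.07020882310182218 0.09024799090716208
scene tin top [[ 0.5437 -0.1028  0.172 ]
 [ 0.5326 -0.0164  0.172 ]
 [ 0.4782 -0.0216  0.172 ]
 [ 0.4839 -0.1099  0.172 ]] [ 0.50957417 -0.06267708  0.172     ]
base far edge [[ 0.5395 -0.1031  0.012 ]
 [ 0.5389 -0.0222  0.012 ]]
strip [[ 0.7467 -0.2333  0.045 ]
 [ 0.7558  0.0624  0.045 ]
 [ 0.7635 -0.2301  0.045 ]
 [ 0.7704  0.0648  0.045 ]]
board near [[ 0.4273 -0.2212  0.012 ]
 [ 0.4382  0.0777  0.012 ]]
```

Emit:
drive_tool --commands '[{"x": -0.2,"y": -0.15,"roll": -0.1,"gripper": 0.5},{"x": -0.4,"y": -0.3,"roll": -0.2,"gripper": 0.5},{"x": -0.6,"y": -0.45,"roll": -0.3,"gripper": 0.5},{"x": -0.8,"y": -0.6,"roll": -0.38,"gripper": 0.5},{"x": -0.94,"y": -0.69,"roll": -0.38,"gripper": 0.5},{"x": -0.94,"y": -0.69,"roll": -0.38,"gripper": 0.5},{"x": -0.94,"y": -0.69,"roll": -0.38,"gripper": 0.5}]'

```text
schema error: expected keys gripper, x, y, z, roll
```

Emit:
drive_tool --commands '[{"x": -0.2,"y": -0.15,"z": 0,"roll": -0.1,"gripper": 0.5},{"x": -0.4,"y": -0.3,"z": 0,"roll": -0.2,"gripper": 0.5},{"x": -0.6,"y": -0.45,"z": 0,"roll": -0.3,"gripper": 0.5},{"x": -0.8,"y": -0.6,"z": 0,"roll": -0.38,"gripper": 0.5},{"x": -0.94,"y": -0.69,"z": 0,"roll": -0.38,"gripper": 0.5},{"x": -0.94,"y": -0.69,"z": 0,"roll": -0.38,"gripper": 0.5},{"x": -0.94,"y": -0.69,"z": 0,"roll": -0.38,"gripper": 0.5}]'

```text
time: 0.98
position: [0.3245, 0.3641, 0.2311]
eef_rot: [0.113, -3.139, -0.0]
ft_force: [-0.6, -0.5, -0.4]
opening: 0.5
```

Emit:
drive_tool --commands '[{"x": -0.05,"y": -0.2,"z": 0,"roll": 0,"gripper": 0.5},{"x": -0.1,"y": -0.4,"z": 0,"roll": 0,"gripper": 0.5},{"x": -0.14,"y": -0.6,"z": 0,"roll": 0,"gripper": 0.5},{"x": -0.18,"y": -0.8,"z": 0,"roll": 0,"gripper": 0.5},{"x": -0.18,"y": -0.88,"z": 0,"roll": 0,"gripper": 0.5},{"x": -0.18,"y": -0.88,"z": 0,"roll": 0,"gripper": 0.5}]'

```text
time: 1.72
position: [0.3854, 0.1479, 0.2313]
eef_rot: [0.113, -3.139, -0.0]
ft_force: [0.2, 0.4, 0.8]
opening: 0.503
```

Emit:
drive_tool --commands '[{"x": -0.05,"y": -0.2,"z": 0,"roll": 0,"gripper": 0.5},{"x": -0.1,"y": -0.4,"z": 0,"roll": 0,"gripper": 0.5},{"x": -0.14,"y": -0.6,"z": 0,"roll": 0,"gripper": 0.5},{"x": -0.18,"y": -0.8,"z": 0,"roll": 0,"gripper": 0.5},{"x": -0.18,"y": -0.88,"z": 0.1,"roll": 0,"gripper": 0.5},{"x": -0.18,"y": -0.88,"z": 0.2,"roll": 0,"gripper": 0.5},{"x": -0.18,"y": -0.88,"z": 0.3,"roll": 0,"gripper": 0.5},{"x": -0.18,"y": -0.88,"z": 0.36,"roll": 0,"gripper": 0.5},{"x": -0.18,"y": -0.88,"z": 0.36,"roll": 0,"gripper": 0.5},{"x": -0.18,"y": -0.88,"z": 0.36,"roll": 0,"gripper": 0.5}]'

```text
time: 2.98
position: [0.4472, -0.0678, 0.1421]
eef_rot: [-0.116, 3.138, -0.0]
ft_force: [-1.0, -0.2, 0.7]
opening: 0.5
```

Run:
```python
from h import *
a=snap('scene','s1'); cv2.imwrite('pics/s1c.png',cv2.resize(a[100:345,195:395,::-1],None,fx=2.4,fy=2.4))
```

```text
(no output)
```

View pics/s1c.png

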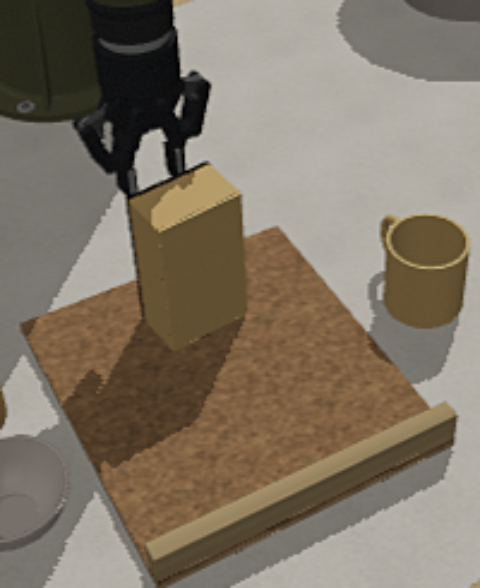

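The fingers stand just behind the tin's upper end (crop (150,185)) and inside its width. Next is a slow tipping push.

Emit:
drive_tool --commands '[{"x": -0.03,"y": 0,"z": 0,"roll": 0,"gripper": 0.5},{"x": -0.05,"y": 0,"z": 0,"roll": 0,"gripper": 0.5},{"x": -0.07,"y": 0,"z": 0,"roll": 0,"gripper": 0.5},{"x": -0.09,"y": 0,"z": 0,"roll": 0,"gripper": 0.5},{"x": -0.11,"y": 0,"z": 0,"roll": 0,"gripper": 0.5},{"x": -0.13,"y": 0,"z": 0,"roll": 0,"gripper": 0.5},{"x": -0.15,"y": 0,"z": 0,"roll": 0,"gripper": 0.5},{"x": -0.17,"y": 0,"z": 0,"roll": 0,"gripper": 0.5},{"x": -0.19,"y": 0,"z": 0,"roll": 0,"gripper": 0.5},{"x": -0.21,"y": 0,"z": 0,"roll": 0,"gripper": 0.5},{"x": -0.22,"y": 0,"z": 0,"roll": 0,"gripper": 0.5}]'

```text
time: 4.4
position: [0.5017, -0.0643, 0.1413]
eef_rot: [-0.114, 3.139, -0.0]
ft_force: [0.2, 0.3, 0.4]
opening: 0.499
```

Run:
```python
from h import *
a=snap('scene','s2'); cv2.imwrite('pics/s2c.png',cv2.resize(a[100:345,195:395,::-1],None,fx=2.4,fy=2.4))
```

```text
(no output)
```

View pics/s2c.png

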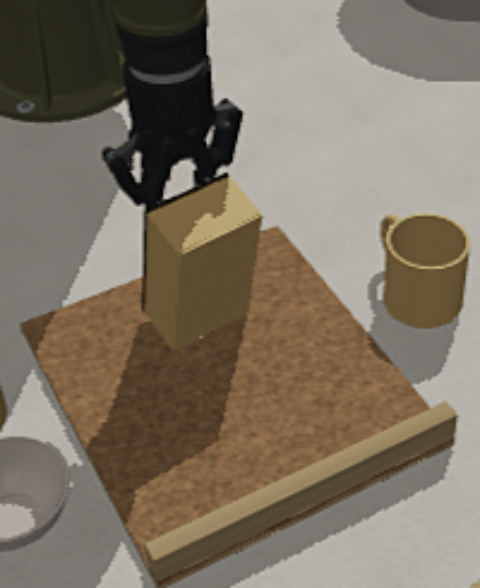

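The tin is leaning about 11° about its lower front edge (crop (180,345)), which hasn't moved. I'll continue slowly.

Emit:
drive_tool --commands '[{"x": -0.015,"y": 0,"z": 0,"roll": 0,"gripper": 0.5},{"x": -0.03,"y": 0,"z": 0,"roll": 0,"gripper": 0.5},{"x": -0.045,"y": 0,"z": 0,"roll": 0,"gripper": 0.5},{"x": -0.06,"y": 0,"z": 0,"roll": 0,"gripper": 0.5},{"x": -0.075,"y": 0,"z": 0,"roll": 0,"gripper": 0.5},{"x": -0.09,"y": 0,"z": 0,"roll": 0,"gripper": 0.5},{"x": -0.1,"y": 0,"z": 0,"roll": 0,"gripper": 0.5},{"x": -0.1,"y": 0,"z": 0,"roll": 0,"gripper": 0.5},{"x": -0.1,"y": 0,"z": 0,"roll": 0,"gripper": 0.5},{"x": -0.1,"y": 0,"z": 0,"roll": 0,"gripper": 0.5},{"x": -0.1,"y": 0,"z": 0,"roll": 0,"gripper": 0.5},{"x": -0.1,"y": 0,"z": 0,"roll": 0,"gripper": 0.5}]'

```text
time: 5.95
position: [0.5262, -0.0625, 0.1413]
eef_rot: [-0.114, 3.139, -0.0]
ft_force: [-0.3, -0.5, -0.7]
opening: 0.499
```

Run:
```python
from h import *
a=snap('scene','s3'); cv2.imwrite('pics/s3c.png',cv2.resize(a[100:345,195:395,::-1],None,fx=2.4,fy=2.4))
```

```text
(no output)
```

View pics/s3c.png

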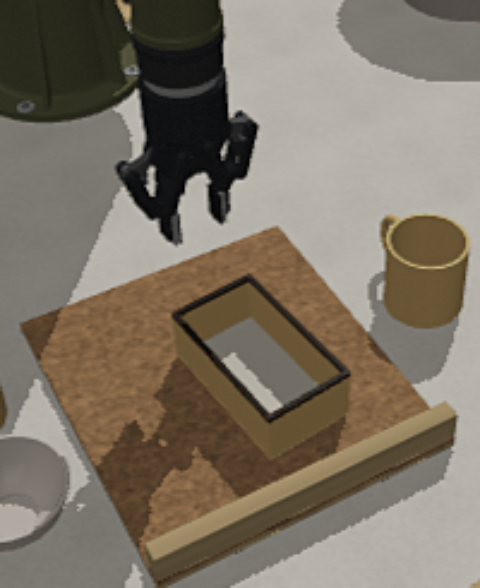

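The tin has fallen and lies on its bottom with the mouth up, its rim corners at crop (174,318), (250,279), (348,374) and (268,418). I'll back off and measure.

Emit:
drive_tool --commands '[{"x": 0.1,"y": 0,"z": 0,"roll": 0.07,"gripper": 0.5},{"x": 0.2,"y": 0,"z": 0,"roll": 0.13,"gripper": 0.5},{"x": 0.3,"y": 0,"z": 0,"roll": 0.13,"gripper": 0.5},{"x": 0.32,"y": 0,"z": 0,"roll": 0.13,"gripper": 0.5},{"x": 0.32,"y": 0,"z": 0,"roll": 0.13,"gripper": 0.5}]'

```text
time: 6.62
position: [0.4471, -0.0684, 0.1416]
eef_rot: [0.046, 3.14, -0.0]
ft_force: [0.5, -0.3, 0.6]
opening: 0.497
```

Run:
```python
from h import *
a=snap('top','t4'); cv2.imwrite('pics/t4c.png',cv2.resize(a[110:260,255:465,::-1],None,fx=3.8,fy=3.8,interpolation=cv2.INTER_CUBIC)) 
def S(p): return ((p[0]+.5)/2.4-.5+195,(p[1]+.5)/2.4-.5+100)
K=np.array([onz('scene',S(p),.072) for p in [(174,318),(250,279),(348,374),(268,418)]]);print(K.round(4),K.mean(0))
```

```text
[[ 0.5539 -0.1071  0.072 ]
 [ 0.5467 -0.0197  0.072 ]
 [ 0.7    -0.0065  0.072 ]
 [ 0.7047 -0.093   0.072 ]] [ 0.62631976 -0.05658185  0.072     ]
```

View pics/t4c.png

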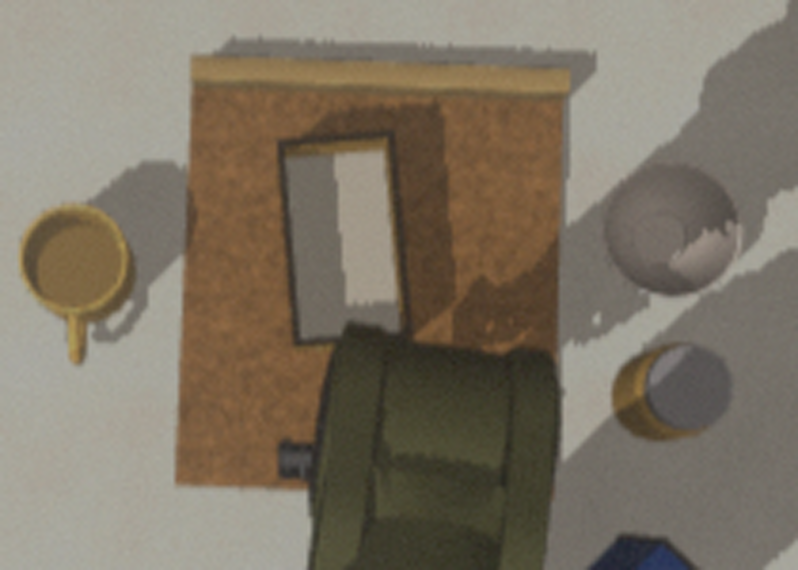

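Emit:
drive_tool --commands '[{"x": 0,"y": 0.04,"z": 0.1,"roll": 0,"gripper": 0.5},{"x": 0,"y": 0.04,"z": 0.2,"roll": 0,"gripper": 0.5},{"x": 0,"y": 0.04,"z": 0.3,"roll": 0,"gripper": 0.5},{"x": 0,"y": 0.04,"z": 0.38,"roll": 0,"gripper": 0.5},{"x": 0,"y": 0.04,"z": 0.43,"roll": 0,"gripper": 0.5},{"x": 0,"y": 0.04,"z": 0.43,"roll": 0,"gripper": 0.5},{"x": -0.1,"y": 0.04,"z": 0.43,"roll": 0,"gripper": 0.5},{"x": -0.2,"y": 0.04,"z": 0.43,"roll": 0,"gripper": 0.5},{"x": -0.26,"y": 0.04,"z": 0.43,"roll": 0,"gripper": 0.5},{"x": -0.26,"y": 0.04,"z": 0.43,"roll": 0,"gripper": 0.5}]'

```text
time: 7.92
position: [0.513, -0.0603, 0.0343]
eef_rot: [0.046, 3.14, -0.0]
ft_force: [-0.4, -0.7, 0.3]
opening: 0.499
```

Run:
```python
from h import *
a=snap('scene','s5'); cv2.imwrite('pics/s5c.png',cv2.resize(a[150:345,195:395,::-1],None,fx=3,fy=3))
```

```text
(no output)
```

View pics/s5c.png

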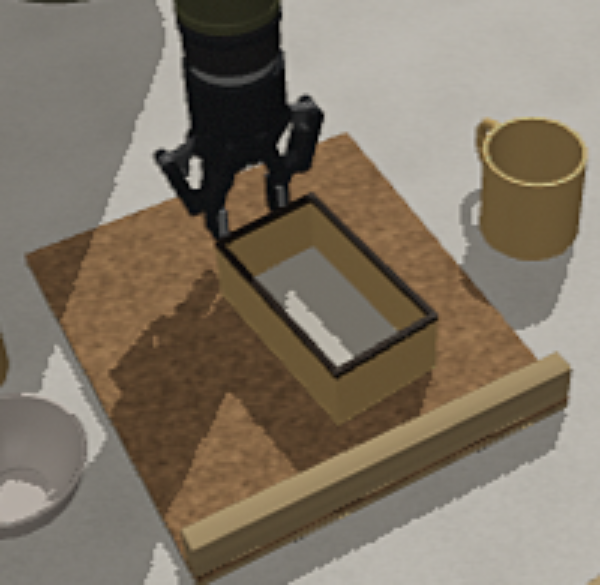

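The fingers stand behind the rear end (crop (222,222) and (280,190)) and inside its width. I'll start the gentle push.

Emit:
drive_tool --commands '[{"x": -0.03,"y": 0,"z": 0,"roll": 0,"gripper": 0.5},{"x": -0.05,"y": 0,"z": 0,"roll": 0,"gripper": 0.5},{"x": -0.065,"y": 0,"z": 0,"roll": 0,"gripper": 0.5},{"x": -0.08,"y": 0,"z": 0,"roll": 0,"gripper": 0.5},{"x": -0.095,"y": 0,"z": 0,"roll": 0,"gripper": 0.5},{"x": -0.11,"y": 0,"z": 0,"roll": 0,"gripper": 0.5},{"x": -0.125,"y": 0,"z": 0,"roll": 0,"gripper": 0.5},{"x": -0.14,"y": 0,"z": 0,"roll": 0,"gripper": 0.5},{"x": -0.155,"y": 0,"z": 0,"roll": 0,"gripper": 0.5},{"x": -0.17,"y": 0,"z": 0,"roll": 0,"gripper": 0.5},{"x": -0.185,"y": 0,"z": 0,"roll": 0,"gripper": 0.5},{"x": -0.2,"y": 0,"z": 0,"roll": 0,"gripper": 0.5},{"x": -0.2,"y": 0,"z": 0,"roll": 0,"gripper": 0.5}]'

```text
time: 9.6
position: [0.5625, -0.0618, 0.034]
eef_rot: [0.046, 3.14, -0.0]
ft_force: [-0.5, -0.7, 0.1]
opening: 0.5
```

Run:
```python
from h import *
a=snap('top','t6'); cv2.imwrite('pics/t6c.png',cv2.resize(a[110:210,295:415,::-1],None,fx=6,fy=6,interpolation=cv2.INTER_CUBIC)) 
a=snap('scene','s6'); cv2.imwrite('pics/s6c.png',cv2.resize(a[200:345,225:395,::-1],None,fx=4,fy=4))
```

```text
(no output)
```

View pics/t6c.png

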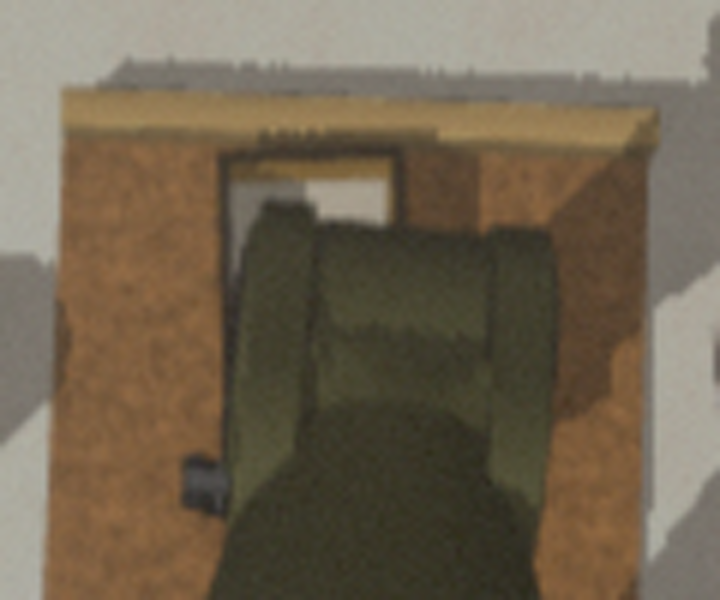

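View pics/s6c.png

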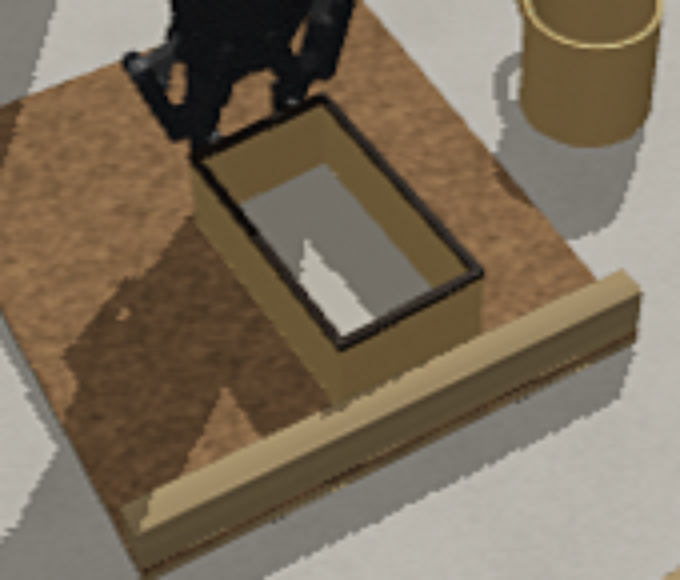

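The tin is now square to the push, about 10 mm short of the strip. I'll close the gap in small steps and watch the force.

Emit:
drive_tool --commands '[{"x": -0.01,"y": 0,"z": 0,"roll": 0,"gripper": 0.5},{"x": -0.02,"y": 0,"z": 0,"roll": 0,"gripper": 0.5},{"x": -0.03,"y": 0,"z": 0,"roll": 0,"gripper": 0.5},{"x": -0.036,"y": 0,"z": 0,"roll": 0,"gripper": 0.5},{"x": -0.036,"y": 0,"z": 0,"roll": 0,"gripper": 0.5}]'

```text
time: 10.32
position: [0.571, -0.0619, 0.0338]
eef_rot: [0.046, 3.141, 0.0]
ft_force: [-2.7, 0.7, 1.7]
opening: 0.502
```

Emit:
drive_tool --commands '[{"x": -0.004,"y": 0,"z": 0,"roll": 0,"gripper": 0.5},{"x": -0.006,"y": 0,"z": 0,"roll": 0,"gripper": 0.5}]'

```text
time: 10.58
position: [0.5721, -0.062, 0.0338]
eef_rot: [-0.046, -3.141, 0.0]
ft_force: [-3.5, 0.7, 3.0]
opening: 0.499
```

Emit:
drive_tool --commands '[{"x": -0.004,"y": 0,"z": 0,"roll": 0,"gripper": 0.5},{"x": -0.006,"y": 0,"z": 0,"roll": 0,"gripper": 0.5}]'

```text
time: 10.82
position: [0.5738, -0.0621, 0.0338]
eef_rot: [0.046, 3.141, -0.0]
ft_force: [-3.1, 0.9, 2.6]
opening: 0.497
```

Emit:
drive_tool --commands '[{"x": -0.004,"y": 0,"z": 0,"roll": 0,"gripper": 0.5},{"x": -0.006,"y": 0,"z": 0,"roll": 0,"gripper": 0.5}]'

```text
time: 11.08
position: [0.5753, -0.0621, 0.0338]
eef_rot: [0.046, 3.141, -0.0]
ft_force: [-4.3, 0.9, 1.9]
opening: 0.501
```

Run:
```python
from h import *
a=snap('scene','s7'); cv2.imwrite('pics/s7c.png',cv2.resize(a[200:345,225:395,::-1],None,fx=4,fy=4))
```

```text
(no output)
```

View pics/s7c.png

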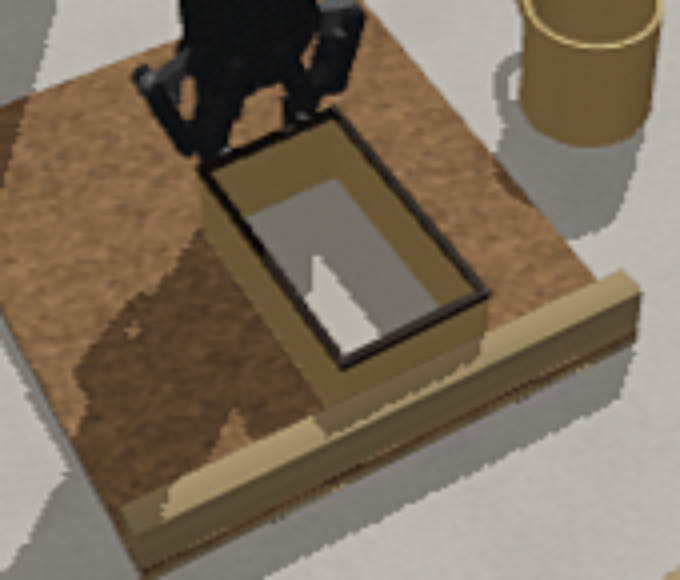

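Very close, but 3–4 N is only sliding friction. I'll keep going until the force jumps.

Emit:
drive_tool --commands '[{"x": -0.004,"y": 0,"z": 0,"roll": 0,"gripper": 0.5},{"x": -0.006,"y": 0,"z": 0,"roll": 0,"gripper": 0.5}]'

```text
time: 11.38
position: [0.5761, -0.0621, 0.0338]
eef_rot: [-0.046, -3.14, -0.0]
ft_force: [-6.2, 1.1, 4.8]
opening: 0.505
```

Emit:
drive_tool --commands '[{"x": -0.004,"y": 0,"z": 0,"roll": 0,"gripper": 0.5},{"x": -0.004,"y": 0,"z": 0,"roll": 0,"gripper": 0.5}]'

```text
time: 11.62
position: [0.5762, -0.062, 0.0336]
eef_rot: [-0.046, -3.139, -0.0]
ft_force: [-8.1, 1.0, 6.0]
opening: 0.496
```

Emit:
drive_tool --commands '[{"x": -0.005,"y": 0,"z": 0,"roll": 0,"gripper": 0.5},{"x": -0.005,"y": 0,"z": 0,"roll": 0,"gripper": 0.5},{"x": -0.005,"y": 0,"z": 0,"roll": 0,"gripper": 0.5}]'

```text
time: 12.0
position: [0.5762, -0.062, 0.0334]
eef_rot: [-0.046, -3.137, -0.001]
ft_force: [-11.3, 1.0, 8.3]
opening: 0.503
```

Emit:
drive_tool --commands '[{"x": -0.006,"y": 0,"z": 0,"roll": 0,"gripper": 0.5},{"x": -0.006,"y": 0,"z": 0,"roll": 0,"gripper": 0.5},{"x": -0.006,"y": 0,"z": 0,"roll": 0,"gripper": 0.5}]'

```text
time: 12.38
position: [0.5762, -0.0619, 0.0333]
eef_rot: [-0.045, -3.134, -0.001]
ft_force: [-15.0, 0.9, 13.0]
opening: 0.498
```

It has stalled firmly against the strip at 15 N. I'll release slowly, back away and raise.

Emit:
drive_tool --commands '[{"x": 0.008,"y": 0,"z": 0,"roll": 0,"gripper": 0.5},{"x": 0.016,"y": 0,"z": 0,"roll": 0,"gripper": 0.5},{"x": 0.026,"y": 0,"z": 0,"roll": 0,"gripper": 0.5},{"x": 0.04,"y": 0,"z": 0,"roll": 0,"gripper": 0.5},{"x": 0.08,"y": 0,"z": 0,"roll": 0,"gripper": 0.5},{"x": 0.15,"y": 0,"z": 0,"roll": 0,"gripper": 0.5},{"x": 0.25,"y": 0,"z": 0,"roll": 0,"gripper": 0.5},{"x": 0.35,"y": 0,"z": -0.1,"roll": 0,"gripper": 0.5},{"x": 0.45,"y": 0,"z": -0.2,"roll": 0,"gripper": 0.5},{"x": 0.6,"y": 0,"z": -0.4,"roll": 0,"gripper": 0.5},{"x": 0.6,"y": 0.1,"z": -0.6,"roll": 0,"gripper": 0.5},{"x": 0.6,"y": 0.3,"z": -0.7,"roll": 0,"gripper": 0.5},{"x": 0.6,"y": 0.5,"z": -0.7,"roll": 0,"gripper": 0.5},{"x": 0.6,"y": 0.7,"z": -0.7,"roll": 0,"gripper": 0.5},{"x": 0.6,"y": 0.9,"z": -0.7,"roll": 0,"gripper": 0.5},{"x": 0.6,"y": 1.0,"z": -0.7,"roll": 0,"gripper": 0.5},{"x": 0.6,"y": 1.0,"z": -0.7,"roll": 0,"gripper": 0.5}]'

```text
time: 14.5
position: [0.4374, 0.1933, 0.2086]
eef_rot: [0.042, 3.141, -0.0]
ft_force: [0.1, -0.8, -0.7]
opening: 0.504
```

Run:
```python
from h import *
a=snap('top','t8'); cv2.imwrite('pics/t8c.png',cv2.resize(a[110:230,295:415,::-1],None,fx=5,fy=5,interpolation=cv2.INTER_CUBIC)) 
a=snap('scene','s8'); cv2.imwrite('pics/s8c.png',cv2.resize(a[200:345,225:395,::-1],None,fx=4,fy=4,interpolation=cv2.INTER_CUBIC))
```

```text
(no output)
```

View pics/t8c.png

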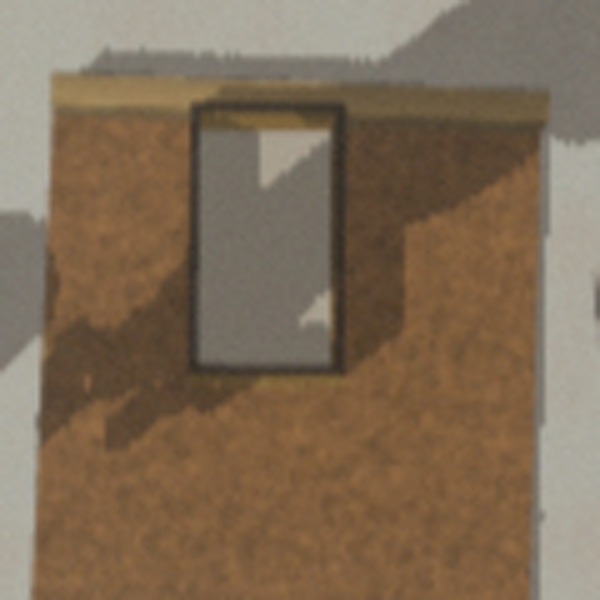

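View pics/s8c.png

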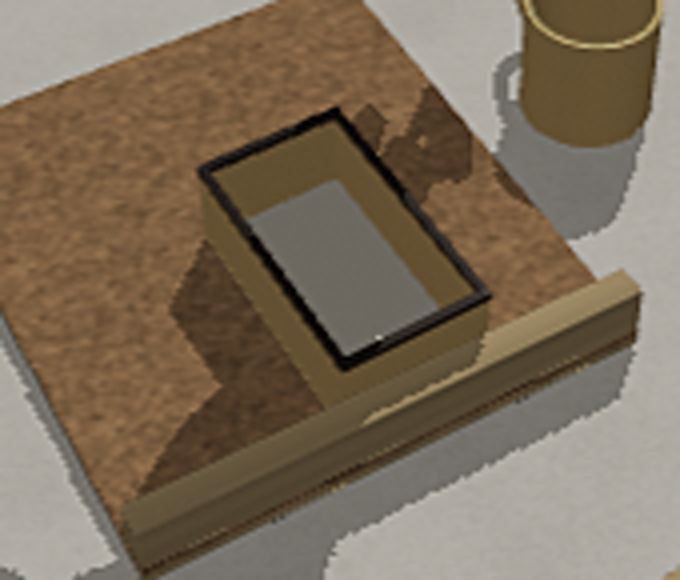

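View pics/s8.png

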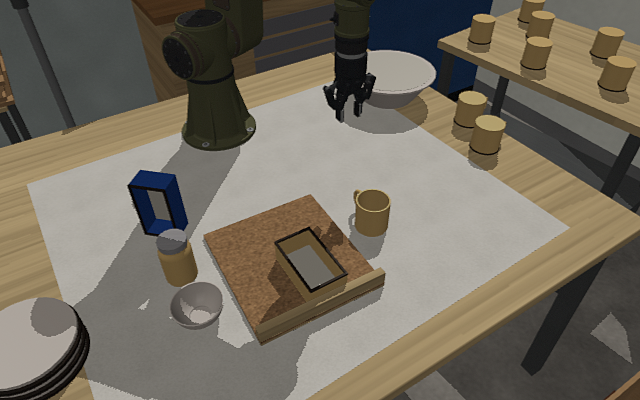

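Both views show the tin lying mouth up against the strip with the robot clear (top crop: leading rim (192,105)–(345,107), strip (50,75)–(550,95)). The mug, jar, bowl and blue box are unmoved. Next I'll check squareness and gap numerically.

Run:
```python
from h import *
im=cv2.imread('pics/t8.png'); 
def T(p): return ((p[0]+.5)/5-.5+295,(p[1]+.5)/5-.5+110)
g=cv2.resize(cv2.cvtColor(im,cv2.COLOR_BGR2GRAY)[110:230,295:415],None,fx=5,fy=5,interpolation=cv2.INTER_CUBIC).astype(float)
# subpixel darkest position of long rims (side) and end rims
def fitside(c0,c1):
    P=[]
    for r in range(140,350,5):
        s=g[r,c0:c1];w=np.clip(s.min()+25-s,0,None);P.append(onz('top',T((c0+(w*np.arange(len(s))).sum()/w.sum(),r)),.072))
    P=np.array(P);k=np.polyfit(P[:,0],P[:,1],1);return np.arctan(k[0]),P[:,1].mean()
print('side L',fitside(182,206),'R',fitside(328,350))
def fitend(r0,r1):
    P=[]
    for c in range(205,330,5):
        s=g[r0:r1,c];w=np.clip(s.min()+25-s,0,None);P.append(onz('top',T((c,r0+(w*np.arange(len(s))).sum()/w.sum())),.072))
    P=np.array(P);k=np.polyfit(P[:,1],P[:,0],1);return -np.arctan(k[0]),P[:,0].mean(),P[:,1].mean()
print('front',fitend(98,116),'rear',fitend(360,380))
# strip far top edge
K=[onz('top',T(p),.045) for p in [(51,73),(550,91)]];print(np.round(K,4),np.arctan2(-(K[0]-K[1])[0],(K[0]-K[1])[1]))
# board left side edge direction (cork edge)
K=[onz('top',T(p),.012) for p in [(51,110),(34,590)]];d=K[0]-K[1];print('board L',np.arctan2(d[1],d[0]))
def S(p): return ((p[0]+.5)/4-.5+225,(p[1]+.5)/4-.5+200)
K=[onz('scene',S(p),.072) for p in [(198,171),(337,108),(491,296),(344,370)]];print(np.round(K,4))
K=[onz('scene',S(p),.045) for p in [(122,509),(627,269),(145,535),(640,290)]];print('strip',np.round(K,4))
```

```text
side L (np.float64(-0.028357648112829127), np.float64(-0.018593243519440472)) R (np.float64(-0.004769279504959003), np.float64(-0.10502615503858792))
front (np.float64(-0.014764554355990039), np.float64(0.7445000278399425), np.float64(-0.06162952224790381)) rear (np.float64(0.014281726077084778), np.float64(0.5881138655600838), np.float64(-0.06085082397407646))
[[ 0.772   0.0654  0.045 ]
 [ 0.7605 -0.2339  0.045 ]] -0.03810231257707921
board L -0.03142736146963058
[[ 0.59   -0.1084  0.072 ]
 [ 0.5894 -0.0179  0.072 ]
 [ 0.7497 -0.0204  0.072 ]
 [ 0.7492 -0.1095  0.072 ]]
strip [[ 0.7448 -0.2342  0.045 ]
 [ 0.7564  0.0657  0.045 ]
 [ 0.7637 -0.2312  0.045 ]
 [ 0.7717  0.0628  0.045 ]]
```

The sides average a yaw near -0.01, while the strip and board are near -0.033. The estimates scatter, and a gap of about 1–2 mm at the left corner is possible. A single gentle push on the left half of the rear end can only seat it, since the push line stays within the end's width, so I'll do that.

Emit:
drive_tool --commands '[{"x": 0,"y": -0.2,"z": 0,"roll": 0,"gripper": 0},{"x": -0.1,"y": -0.4,"z": 0,"roll": 0,"gripper": 0},{"x": -0.2,"y": -0.6,"z": 0,"roll": 0,"gripper": 0},{"x": -0.28,"y": -0.8,"z": 0,"roll": 0,"gripper": 0},{"x": -0.28,"y": -0.93,"z": 0.1,"roll": 0,"gripper": 0},{"x": -0.28,"y": -0.93,"z": 0.25,"roll": 0,"gripper": 0},{"x": -0.28,"y": -0.93,"z": 0.4,"roll": 0,"gripper": 0},{"x": -0.28,"y": -0.93,"z": 0.55,"roll": 0,"gripper": 0},{"x": -0.28,"y": -0.93,"z": 0.65,"roll": 0,"gripper": 0},{"x": -0.28,"y": -0.93,"z": 0.69,"roll": 0,"gripper": 0},{"x": -0.28,"y": -0.93,"z": 0.69,"roll": 0,"gripper": 0},{"x": -0.38,"y": -0.93,"z": 0.69,"roll": 0,"gripper": 0},{"x": -0.48,"y": -0.93,"z": 0.69,"roll": 0,"gripper": 0},{"x": -0.53,"y": -0.93,"z": 0.69,"roll": 0,"gripper": 0},{"x": -0.53,"y": -0.93,"z": 0.69,"roll": 0,"gripper": 0}]'

```text
time: 16.48
position: [0.5644, -0.0444, 0.037]
eef_rot: [0.046, 3.14, -0.0]
ft_force: [-0.2, 0.5, 0.5]
opening: 0.001
```

Emit:
drive_tool --commands '[{"x": -0.01,"y": 0,"z": 0,"roll": 0,"gripper": 0},{"x": -0.02,"y": 0,"z": 0,"roll": 0,"gripper": 0},{"x": -0.025,"y": 0,"z": 0,"roll": 0,"gripper": 0}]'

```text
time: 16.85
position: [0.5695, -0.0444, 0.0364]
eef_rot: [-0.046, -3.141, 0.0]
ft_force: [-0.5, -0.3, -0.8]
opening: -0.003
```

Emit:
drive_tool --commands '[{"x": -0.006,"y": 0,"z": 0,"roll": 0,"gripper": 0},{"x": -0.012,"y": 0,"z": 0,"roll": 0,"gripper": 0},{"x": -0.016,"y": 0,"z": 0,"roll": 0,"gripper": 0}]'

```text
time: 17.23
position: [0.5738, -0.0445, 0.0363]
eef_rot: [0.046, 3.141, -0.0]
ft_force: [0.2, 0.0, 0.7]
opening: 0.004
```

Emit:
drive_tool --commands '[{"x": -0.004,"y": 0,"z": 0,"roll": 0,"gripper": 0},{"x": -0.006,"y": 0,"z": 0,"roll": 0,"gripper": 0}]'

```text
time: 17.48
position: [0.5752, -0.0446, 0.0363]
eef_rot: [-0.046, -3.141, -0.0]
ft_force: [-0.0, -0.4, 0.1]
opening: -0.001
```

Emit:
drive_tool --commands '[{"x": -0.004,"y": 0,"z": 0,"roll": 0,"gripper": 0},{"x": -0.006,"y": 0,"z": 0,"roll": 0,"gripper": 0}]'

```text
time: 17.73
position: [0.5768, -0.0446, 0.0363]
eef_rot: [-0.046, -3.141, 0.0]
ft_force: [-1.1, -0.1, 1.1]
opening: -0.003
```

Emit:
drive_tool --commands '[{"x": -0.004,"y": 0,"z": 0,"roll": 0,"gripper": 0},{"x": -0.006,"y": 0,"z": 0,"roll": 0,"gripper": 0}]'

```text
time: 17.98
position: [0.5768, -0.0446, 0.036]
eef_rot: [-0.046, -3.139, -0.0]
ft_force: [-5.2, 0.5, 4.4]
opening: -0.002
```

Emit:
drive_tool --commands '[{"x": -0.006,"y": 0,"z": 0,"roll": 0,"gripper": 0},{"x": -0.01,"y": 0,"z": 0,"roll": 0,"gripper": 0},{"x": -0.01,"y": 0,"z": 0,"roll": 0,"gripper": 0}]'

```text
time: 18.35
position: [0.5767, -0.0444, 0.0357]
eef_rot: [-0.046, -3.135, -0.001]
ft_force: [-11.9, 1.3, 9.4]
opening: 0.001
```

It stalled at x=0.5768 straight away, with no rotation, so the left corner is seated. I'll probe the right half the same way.

Emit:
drive_tool --commands '[{"x": 0.01,"y": 0,"z": 0,"roll": 0,"gripper": 0},{"x": 0.02,"y": 0,"z": 0,"roll": 0,"gripper": 0},{"x": 0.04,"y": 0,"z": 0,"roll": 0,"gripper": 0},{"x": 0.07,"y": 0,"z": 0,"roll": 0,"gripper": 0},{"x": 0.07,"y": -0.08,"z": 0,"roll": 0,"gripper": 0},{"x": 0.07,"y": -0.16,"z": 0,"roll": 0,"gripper": 0},{"x": 0.07,"y": -0.16,"z": 0,"roll": 0,"gripper": 0},{"x": 0.05,"y": -0.16,"z": 0,"roll": 0,"gripper": 0},{"x": 0.035,"y": -0.16,"z": 0,"roll": 0,"gripper": 0},{"x": 0.03,"y": -0.16,"z": 0,"roll": 0,"gripper": 0},{"x": 0.026,"y": -0.16,"z": 0,"roll": 0,"gripper": 0}]'

```text
time: 19.73
position: [0.5731, -0.0842, 0.0362]
eef_rot: [-0.045, -3.141, -0.0]
ft_force: [0.4, 1.0, 0.3]
opening: -0.002
```

Emit:
drive_tool --commands '[{"x": -0.003,"y": 0,"z": 0,"roll": 0,"gripper": 0},{"x": -0.006,"y": 0,"z": 0,"roll": 0,"gripper": 0}]'

```text
time: 19.98
position: [0.5745, -0.0845, 0.0363]
eef_rot: [-0.046, -3.141, -0.0]
ft_force: [0.3, -0.4, 0.8]
opening: 0.002
```

Emit:
drive_tool --commands '[{"x": -0.003,"y": 0,"z": 0,"roll": 0,"gripper": 0},{"x": -0.006,"y": 0,"z": 0,"roll": 0,"gripper": 0}]'

```text
time: 20.23
position: [0.576, -0.0846, 0.0363]
eef_rot: [0.046, 3.141, -0.0]
ft_force: [-0.1, 0.2, -0.2]
opening: 0.002
```

Emit:
drive_tool --commands '[{"x": -0.003,"y": 0,"z": 0,"roll": 0,"gripper": 0},{"x": -0.006,"y": 0,"z": 0,"roll": 0,"gripper": 0}]'

```text
time: 20.48
position: [0.5763, -0.0846, 0.0361]
eef_rot: [-0.046, -3.139, -0.0]
ft_force: [-7.3, 0.9, 5.3]
opening: -0.003
```

Touch gives 0.5768 on the left and 0.5763 on the right, a slope of -0.012 against the strip's roughly -0.033. That disagrees with flush by about 0.02 rad, so I'll retreat and measure more carefully.

Emit:
drive_tool --commands '[{"x": 0.01,"y": 0,"z": 0,"roll": 0,"gripper": 0},{"x": 0.02,"y": 0,"z": 0,"roll": 0,"gripper": 0},{"x": 0.05,"y": 0,"z": 0,"roll": 0,"gripper": 0},{"x": 0.15,"y": 0,"z": 0,"roll": 0,"gripper": 0},{"x": 0.3,"y": 0,"z": 0,"roll": 0,"gripper": 0},{"x": 0.4,"y": 0,"z": -0.2,"roll": 0,"gripper": 0},{"x": 0.5,"y": 0,"z": -0.4,"roll": 0,"gripper": 0},{"x": 0.55,"y": 0.1,"z": -0.6,"roll": 0,"gripper": 0},{"x": 0.55,"y": 0.3,"z": -0.7,"roll": 0,"gripper": 0},{"x": 0.55,"y": 0.5,"z": -0.7,"roll": 0,"gripper": 0},{"x": 0.55,"y": 0.7,"z": -0.7,"roll": 0,"gripper": 0},{"x": 0.55,"y": 0.9,"z": -0.7,"roll": 0,"gripper": 0},{"x": 0.55,"y": 1.0,"z": -0.7,"roll": 0,"gripper": 0},{"x": 0.55,"y": 1.0,"z": -0.7,"roll": 0,"gripper": 0}]'

```text
time: 22.22
position: [0.447, 0.1705, 0.2111]
eef_rot: [0.041, 3.141, 0.0]
ft_force: [-0.1, 0.3, -0.6]
opening: 0.001
```

Run:
```python
from h import *
for n in('scene','top'):
    a=np.mean([arm.snapshot(n).astype(float) for _ in range(6)],0); np.save('pics/%s9.npy'%n,a)
    b=a[:,:,::-1].astype(np.uint8)
    b=b[205:330,265:390] if n=='scene' else b[118:193,320:380]
    k=4.7 if n=='scene' else 7.8
    cv2.imwrite('pics/%s9c.png'%n,cv2.resize(b,None,fx=k,fy=k,interpolation=cv2.INTER_NEAREST))
```

```text
(no output)
```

View pics/scene9c.png

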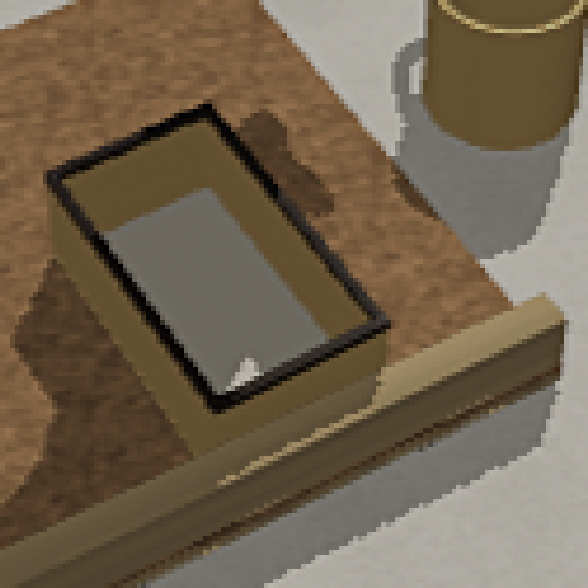

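View pics/top9c.png

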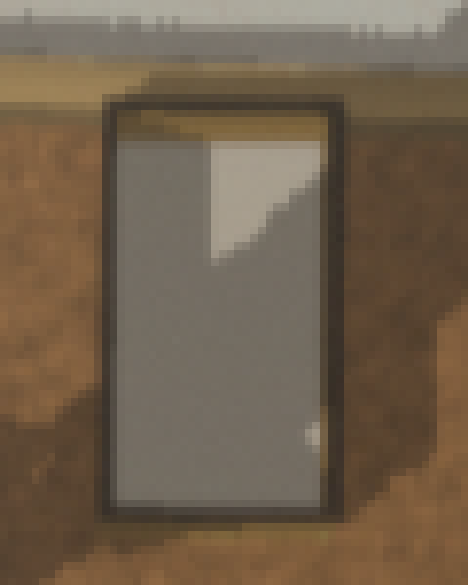

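Both camera views and touch now agree: the tin's yaw is about -0.012 and the strip's about -0.033. The tin is resting on its right front corner, with a gap of about 2 mm at the left. It jams there because finger friction stops the rear swinging left. To free it, I'll nudge the rear of its right side about 2 mm to the left, then seat it again with the two-finger push.

Emit:
drive_tool --commands '[{"x": -0.15,"y": -0.15,"z": 0,"roll": 0,"gripper": 0},{"x": -0.3,"y": -0.3,"z": 0,"roll": 0,"gripper": 0},{"x": -0.45,"y": -0.45,"z": 0,"roll": 0,"gripper": 0},{"x": -0.6,"y": -0.6,"z": 0,"roll": 0,"gripper": 0},{"x": -0.68,"y": -0.7,"z": 0,"roll": 0,"gripper": 0},{"x": -0.68,"y": -0.7,"z": 0,"roll": 0,"gripper": 0}]'

```text
time: 23.58
position: [0.6133, -0.0126, 0.2106]
eef_rot: [-0.051, -3.141, 0.0]
ft_force: [-0.6, 1.7, -0.2]
opening: -0.002
```

Emit:
drive_tool --commands '[{"x": 0,"y": -0.2,"z": 0,"roll": 0,"gripper": 0},{"x": 0,"y": -0.4,"z": 0,"roll": 0,"gripper": 0},{"x": 0,"y": -0.52,"z": 0,"roll": 0,"gripper": 0},{"x": 0,"y": -0.52,"z": 0,"roll": 0,"gripper": 0},{"x": 0,"y": -0.52,"z": 0.15,"roll": 0,"gripper": 0},{"x": 0,"y": -0.52,"z": 0.3,"roll": 0,"gripper": 0},{"x": 0,"y": -0.52,"z": 0.45,"roll": 0,"gripper": 0},{"x": 0,"y": -0.52,"z": 0.6,"roll": 0,"gripper": 0},{"x": 0,"y": -0.52,"z": 0.68,"roll": 0,"gripper": 0},{"x": 0,"y": -0.52,"z": 0.7,"roll": 0,"gripper": 0},{"x": 0,"y": -0.52,"z": 0.7,"roll": 0,"gripper": 0}]'

```text
time: 24.95
position: [0.6086, -0.1396, 0.0368]
eef_rot: [0.045, 3.141, 0.0]
ft_force: [-0.1, 0.7, 0.6]
opening: -0.003
```

Run:
```python
from h import *
a=snap('scene','s10'); cv2.imwrite('pics/s10c.png',cv2.resize(a[150:345,195:395,::-1],None,fx=3,fy=3))
```

```text
(no output)
```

View pics/s10c.png

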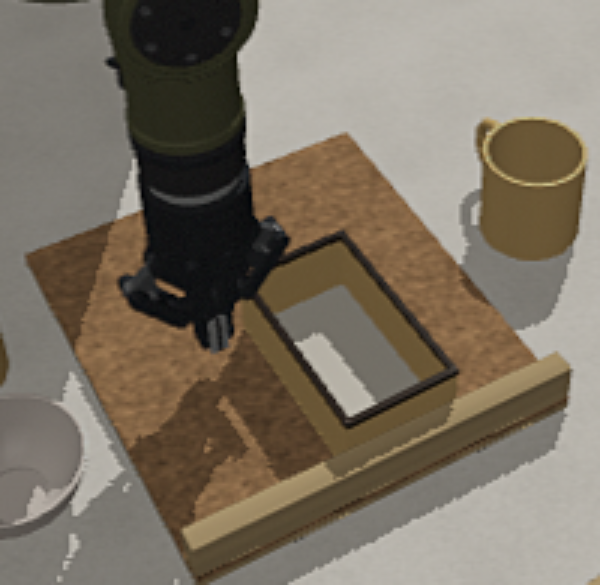

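The closed fingers stand beside the rear right side (crop (215,340)) with the knuckle clear above the rim. I'll approach in small steps.

Emit:
drive_tool --commands '[{"x": 0,"y": 0.012,"z": 0,"roll": 0,"gripper": 0},{"x": 0,"y": 0.024,"z": 0,"roll": 0,"gripper": 0},{"x": 0,"y": 0.032,"z": 0,"roll": 0,"gripper": 0}]'

```text
time: 25.38
position: [0.6089, -0.1324, 0.0367]
eef_rot: [0.046, 3.141, -0.0]
ft_force: [0.5, 0.1, -0.4]
opening: 0.002
```

Emit:
drive_tool --commands '[{"x": 0,"y": 0.006,"z": 0,"roll": 0,"gripper": 0},{"x": 0,"y": 0.01,"z": 0,"roll": 0,"gripper": 0}]'

```text
time: 25.62
position: [0.6087, -0.13, 0.0363]
eef_rot: [-0.046, -3.141, 0.0]
ft_force: [-0.3, -0.9, 0.9]
opening: 0.001
```

Emit:
drive_tool --commands '[{"x": 0,"y": 0.004,"z": 0,"roll": 0,"gripper": 0},{"x": 0,"y": 0.008,"z": 0,"roll": 0,"gripper": 0}]'

```text
time: 25.88
position: [0.6087, -0.1281, 0.0362]
eef_rot: [-0.046, -3.141, -0.0]
ft_force: [-0.7, -0.2, -0.4]
opening: 0.002
```

Emit:
drive_tool --commands '[{"x": 0,"y": 0.004,"z": 0,"roll": 0,"gripper": 0},{"x": 0,"y": 0.006,"z": 0,"roll": 0,"gripper": 0}]'

```text
time: 26.12
position: [0.6087, -0.1265, 0.0363]
eef_rot: [-0.046, -3.141, 0.0]
ft_force: [-0.3, 0.2, 1.0]
opening: 0.002
```

Emit:
drive_tool --commands '[{"x": 0,"y": 0.004,"z": 0,"roll": 0,"gripper": 0},{"x": 0,"y": 0.006,"z": 0,"roll": 0,"gripper": 0}]'

```text
time: 26.38
position: [0.6088, -0.125, 0.0363]
eef_rot: [-0.046, -3.141, 0.0]
ft_force: [0.5, 0.1, 0.1]
opening: 0.001
```

Emit:
drive_tool --commands '[{"x": 0,"y": 0.003,"z": 0,"roll": 0,"gripper": 0},{"x": 0,"y": 0.005,"z": 0,"roll": 0,"gripper": 0}]'

```text
time: 26.62
position: [0.6089, -0.1238, 0.0363]
eef_rot: [0.046, 3.141, 0.0]
ft_force: [-0.0, -1.0, 1.2]
opening: 0.0
```

Emit:
drive_tool --commands '[{"x": 0,"y": 0.003,"z": 0,"roll": 0,"gripper": 0},{"x": 0,"y": 0.004,"z": 0,"roll": 0,"gripper": 0}]'

```text
time: 26.88
position: [0.6089, -0.1228, 0.0363]
eef_rot: [-0.046, -3.141, 0.0]
ft_force: [0.0, 0.2, -0.7]
opening: 0.003
```

Emit:
drive_tool --commands '[{"x": 0,"y": 0.003,"z": 0,"roll": 0,"gripper": 0},{"x": 0,"y": 0.004,"z": 0,"roll": 0,"gripper": 0}]'

```text
time: 27.12
position: [0.6089, -0.1218, 0.0363]
eef_rot: [0.046, 3.141, -0.0]
ft_force: [0.5, -0.1, 0.4]
opening: -0.003
```

Emit:
drive_tool --commands '[{"x": 0,"y": 0.003,"z": 0,"roll": 0,"gripper": 0},{"x": 0,"y": 0.004,"z": 0,"roll": 0,"gripper": 0}]'

```text
time: 27.38
position: [0.609, -0.1208, 0.0363]
eef_rot: [0.046, 3.141, -0.0]
ft_force: [-0.0, -1.0, -0.7]
opening: -0.0
```

Emit:
drive_tool --commands '[{"x": 0,"y": 0.004,"z": 0,"roll": 0,"gripper": 0},{"x": 0,"y": 0.006,"z": 0,"roll": 0,"gripper": 0}]'

```text
time: 27.62
position: [0.6088, -0.1197, 0.0363]
eef_rot: [-0.047, -3.141, 0.001]
ft_force: [-1.1, -1.9, -0.2]
opening: -0.003
```

Emit:
drive_tool --commands '[{"x": 0,"y": 0.003,"z": 0,"roll": 0,"gripper": 0},{"x": 0,"y": 0.004,"z": 0,"roll": 0,"gripper": 0}]'

```text
time: 27.88
position: [0.6088, -0.1185, 0.0363]
eef_rot: [-0.046, -3.141, 0.0]
ft_force: [-1.5, -2.2, 0.9]
opening: -0.0
```

Emit:
drive_tool --commands '[{"x": 0,"y": 0.003,"z": 0,"roll": 0,"gripper": 0},{"x": 0,"y": 0.004,"z": 0,"roll": 0,"gripper": 0}]'

```text
time: 28.12
position: [0.6089, -0.1173, 0.0363]
eef_rot: [-0.046, -3.141, 0.0]
ft_force: [-0.7, -2.6, -0.1]
opening: -0.003
```

Run:
```python
from h import *
a=snap('scene','s11'); cv2.imwrite('pics/s11c.png',cv2.resize(a[200:330,225:375,::-1],None,fx=4,fy=4))
```

```text
(no output)
```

View pics/s11c.png

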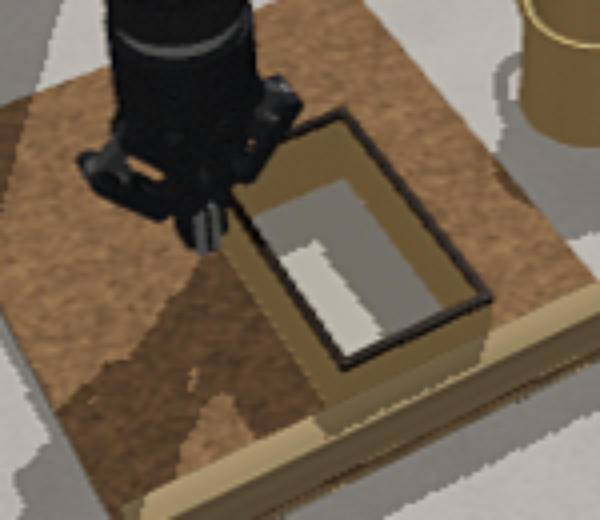

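Contact came at y≈-0.120, and the rear has been pushed about 2.9 mm. I'll withdraw, move behind the tin and probe the rear face again.

Emit:
drive_tool --commands '[{"x": 0,"y": -0.03,"z": 0,"roll": 0,"gripper": 0},{"x": 0,"y": -0.07,"z": 0,"roll": 0,"gripper": 0},{"x": 0,"y": -0.07,"z": -0.15,"roll": 0,"gripper": 0},{"x": 0,"y": -0.07,"z": -0.3,"roll": 0,"gripper": 0},{"x": 0,"y": -0.07,"z": -0.45,"roll": 0,"gripper": 0},{"x": 0.15,"y": 0,"z": -0.45,"roll": 0,"gripper": 0},{"x": 0.3,"y": 0.15,"z": -0.45,"roll": 0,"gripper": 0},{"x": 0.44,"y": 0.3,"z": -0.45,"roll": 0,"gripper": 0},{"x": 0.44,"y": 0.3,"z": -0.45,"roll": 0,"gripper": 0},{"x": 0.44,"y": 0.3,"z": -0.3,"roll": 0,"gripper": 0},{"x": 0.44,"y": 0.3,"z": -0.15,"roll": 0,"gripper": 0},{"x": 0.44,"y": 0.3,"z": 0,"roll": 0,"gripper": 0},{"x": 0.44,"y": 0.3,"z": 0,"roll": 0,"gripper": 0},{"x": 0.3,"y": 0.3,"z": 0,"roll": 0,"gripper": 0},{"x": 0.2,"y": 0.3,"z": 0,"roll": 0,"gripper": 0},{"x": 0.17,"y": 0.3,"z": 0,"roll": 0,"gripper": 0},{"x": 0.16,"y": 0.3,"z": 0,"roll": 0,"gripper": 0}]'

```text
time: 30.3
position: [0.5717, -0.0415, 0.0371]
eef_rot: [0.047, 3.141, -0.0]
ft_force: [0.2, -0.3, 0.2]
opening: -0.004
```

Emit:
drive_tool --commands '[{"x": 0,"y": 0,"z": 0,"roll": 0,"gripper": 0},{"x": -0.004,"y": 0,"z": 0,"roll": 0,"gripper": 0}]'

```text
time: 30.55
position: [0.5714, -0.0412, 0.0364]
eef_rot: [-0.046, -3.141, -0.0]
ft_force: [-0.5, 0.4, 0.7]
opening: -0.003
```

Emit:
drive_tool --commands '[{"x": -0.003,"y": 0,"z": 0,"roll": 0,"gripper": 0},{"x": -0.004,"y": 0,"z": 0,"roll": 0,"gripper": 0}]'

```text
time: 30.8
position: [0.5731, -0.0412, 0.0363]
eef_rot: [-0.046, -3.141, 0.0]
ft_force: [0.5, -0.2, -0.5]
opening: 0.0
```

Emit:
drive_tool --commands '[{"x": -0.003,"y": 0,"z": 0,"roll": 0,"gripper": 0},{"x": -0.004,"y": 0,"z": 0,"roll": 0,"gripper": 0}]'

```text
time: 31.05
position: [0.5743, -0.0412, 0.0363]
eef_rot: [-0.046, -3.141, -0.0]
ft_force: [0.4, -0.5, 0.5]
opening: -0.001
```

Emit:
drive_tool --commands '[{"x": -0.003,"y": 0,"z": 0,"roll": 0,"gripper": 0},{"x": -0.004,"y": 0,"z": 0,"roll": 0,"gripper": 0}]'

```text
time: 31.3
position: [0.5754, -0.0413, 0.0363]
eef_rot: [0.046, 3.141, 0.0]
ft_force: [-0.8, 0.4, 0.2]
opening: -0.002
```

Emit:
drive_tool --commands '[{"x": -0.002,"y": 0,"z": 0,"roll": 0,"gripper": 0},{"x": -0.003,"y": 0,"z": 0,"roll": 0,"gripper": 0}]'

```text
time: 31.55
position: [0.576, -0.0413, 0.0363]
eef_rot: [-0.046, -3.141, -0.0]
ft_force: [-0.3, 0.8, -0.5]
opening: -0.001
```

Emit:
drive_tool --commands '[{"x": -0.002,"y": 0,"z": 0,"roll": 0,"gripper": 0},{"x": -0.003,"y": 0,"z": 0,"roll": 0,"gripper": 0}]'

```text
time: 31.8
position: [0.5768, -0.0414, 0.0363]
eef_rot: [-0.046, -3.141, 0.0]
ft_force: [-0.3, -0.2, 0.1]
opening: 0.0
```

Emit:
drive_tool --commands '[{"x": -0.002,"y": 0,"z": 0,"roll": 0,"gripper": 0},{"x": -0.003,"y": 0,"z": 0,"roll": 0,"gripper": 0}]'

```text
time: 32.05
position: [0.5776, -0.0414, 0.0363]
eef_rot: [-0.046, -3.141, 0.0]
ft_force: [0.3, -0.1, 0.1]
opening: -0.0
```

Emit:
drive_tool --commands '[{"x": -0.002,"y": 0,"z": 0,"roll": 0,"gripper": 0},{"x": -0.003,"y": 0,"z": 0,"roll": 0,"gripper": 0}]'

```text
time: 32.3
position: [0.5782, -0.0414, 0.0363]
eef_rot: [-0.046, -3.141, 0.0]
ft_force: [-1.0, 0.4, 0.5]
opening: -0.003
```

Emit:
drive_tool --commands '[{"x": -0.002,"y": 0,"z": 0,"roll": 0,"gripper": 0},{"x": -0.003,"y": 0,"z": 0,"roll": 0,"gripper": 0}]'

```text
time: 32.55
position: [0.5782, -0.0414, 0.0362]
eef_rot: [-0.046, -3.14, 0.0]
ft_force: [-3.4, 0.2, 3.7]
opening: -0.002
```

Emit:
drive_tool --commands '[{"x": -0.002,"y": 0,"z": 0,"roll": 0,"gripper": 0},{"x": -0.003,"y": 0,"z": 0,"roll": 0,"gripper": 0}]'

```text
time: 32.8
position: [0.5782, -0.0414, 0.0361]
eef_rot: [-0.046, -3.139, -0.0]
ft_force: [-6.7, -0.2, 5.9]
opening: 0.001
```

Left stalls at 0.5782, where it was 0.5769. Now the right.

Emit:
drive_tool --commands '[{"x": 0.01,"y": 0,"z": 0,"roll": 0,"gripper": 0},{"x": 0.025,"y": 0,"z": 0,"roll": 0,"gripper": 0},{"x": 0.05,"y": 0,"z": 0,"roll": 0,"gripper": 0},{"x": 0.05,"y": -0.08,"z": 0,"roll": 0,"gripper": 0},{"x": 0.05,"y": -0.16,"z": 0,"roll": 0,"gripper": 0},{"x": 0.05,"y": -0.16,"z": 0,"roll": 0,"gripper": 0},{"x": 0.035,"y": -0.16,"z": 0,"roll": 0,"gripper": 0},{"x": 0.025,"y": -0.16,"z": 0,"roll": 0,"gripper": 0},{"x": 0.018,"y": -0.16,"z": 0,"roll": 0,"gripper": 0},{"x": 0.018,"y": -0.16,"z": 0,"roll": 0,"gripper": 0}]'

```text
time: 34.05
position: [0.5743, -0.081, 0.0363]
eef_rot: [0.045, 3.141, 0.0]
ft_force: [0.1, 0.0, -0.1]
opening: 0.002
```

Emit:
drive_tool --commands '[{"x": -0.002,"y": 0,"z": 0,"roll": 0,"gripper": 0},{"x": -0.003,"y": 0,"z": 0,"roll": 0,"gripper": 0}]'

```text
time: 34.3
position: [0.5748, -0.0812, 0.0363]
eef_rot: [-0.046, -3.141, -0.0]
ft_force: [-0.1, -1.1, 0.4]
opening: 0.001
```

Emit:
drive_tool --commands '[{"x": -0.002,"y": 0,"z": 0,"roll": 0,"gripper": 0},{"x": -0.003,"y": 0,"z": 0,"roll": 0,"gripper": 0}]'

```text
time: 34.55
position: [0.5756, -0.0814, 0.0363]
eef_rot: [0.046, 3.141, -0.0]
ft_force: [0.2, 0.2, -1.1]
opening: 0.002
```

Emit:
drive_tool --commands '[{"x": -0.002,"y": 0,"z": 0,"roll": 0,"gripper": 0},{"x": -0.003,"y": 0,"z": 0,"roll": 0,"gripper": 0}]'

```text
time: 34.8
position: [0.5764, -0.0814, 0.0363]
eef_rot: [0.046, 3.141, -0.0]
ft_force: [1.2, 0.7, -0.0]
opening: -0.001
```

Emit:
drive_tool --commands '[{"x": -0.002,"y": 0,"z": 0,"roll": 0,"gripper": 0},{"x": -0.003,"y": 0,"z": 0,"roll": 0,"gripper": 0}]'

```text
time: 35.05
position: [0.5768, -0.0814, 0.0362]
eef_rot: [-0.046, -3.141, 0.0]
ft_force: [-1.8, -0.9, 1.6]
opening: -0.003
```

Emit:
drive_tool --commands '[{"x": -0.002,"y": 0,"z": 0,"roll": 0,"gripper": 0},{"x": -0.003,"y": 0,"z": 0,"roll": 0,"gripper": 0}]'

```text
time: 35.3
position: [0.5768, -0.0814, 0.0362]
eef_rot: [-0.046, -3.139, 0.0]
ft_force: [-6.0, -0.8, 3.8]
opening: -0.001
```

Emit:
drive_tool --commands '[{"x": -0.002,"y": 0,"z": 0,"roll": 0,"gripper": 0},{"x": -0.003,"y": 0,"z": 0,"roll": 0,"gripper": 0}]'

```text
time: 35.55
position: [0.5768, -0.0814, 0.0361]
eef_rot: [-0.047, -3.138, 0.0]
ft_force: [-7.1, -0.2, 5.6]
opening: -0.002
```

The slope is now 0.0014/0.040, a yaw of -0.035. That matches the strip, and both halves stop hard. I'll withdraw and do a last look.

Emit:
drive_tool --commands '[{"x": 0.01,"y": 0,"z": 0,"roll": 0,"gripper": 0},{"x": 0.02,"y": 0,"z": 0,"roll": 0,"gripper": 0},{"x": 0.05,"y": 0,"z": 0,"roll": 0,"gripper": 0},{"x": 0.15,"y": 0,"z": 0,"roll": 0,"gripper": 0},{"x": 0.3,"y": 0,"z": 0,"roll": 0,"gripper": 0},{"x": 0.4,"y": 0,"z": -0.2,"roll": 0,"gripper": 0},{"x": 0.5,"y": 0,"z": -0.4,"roll": 0,"gripper": 0},{"x": 0.55,"y": 0.1,"z": -0.6,"roll": 0,"gripper": 0},{"x": 0.55,"y": 0.3,"z": -0.7,"roll": 0,"gripper": 0},{"x": 0.55,"y": 0.5,"z": -0.7,"roll": 0,"gripper": 0},{"x": 0.55,"y": 0.7,"z": -0.7,"roll": 0,"gripper": 0},{"x": 0.55,"y": 0.9,"z": -0.7,"roll": 0,"gripper": 0},{"x": 0.55,"y": 1.0,"z": -0.7,"roll": 0,"gripper": 0},{"x": 0.55,"y": 1.0,"z": -0.7,"roll": 0,"gripper": 0},{"x": 0.55,"y": 1.0,"z": -0.7,"roll": 0,"gripper": 0}]'

```text
time: 37.42
position: [0.4482, 0.1718, 0.2112]
eef_rot: [-0.046, -3.141, 0.001]
ft_force: [-0.1, 0.3, -0.7]
opening: -0.001
```

Run:
```python
from h import *
a=snap('top','t12'); b=snap('scene','s12')
x=cv2.resize(a[118:193,300:410,::-1],None,fx=7,fy=7,interpolation=cv2.INTER_NEAREST);cv2.imwrite('pics/t12c.png',x)
```

```text
(no output)
```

View pics/t12c.png

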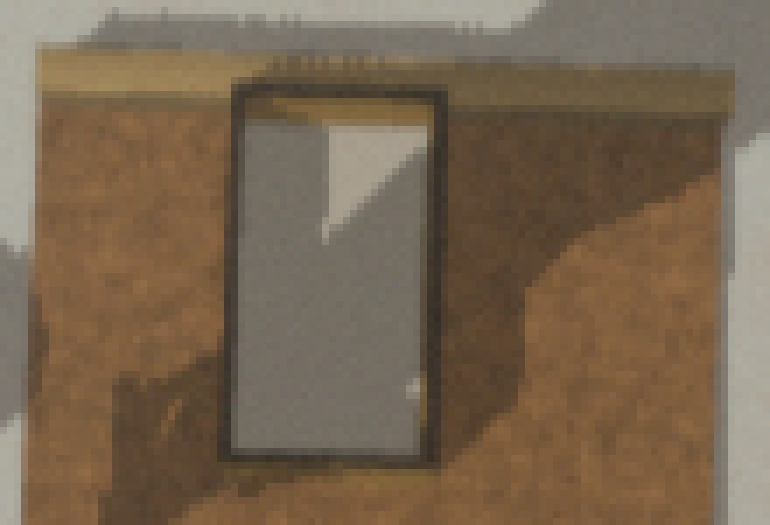

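View pics/s12.png

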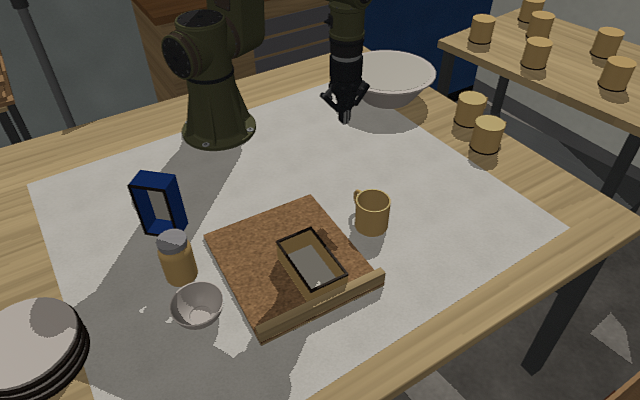

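The top crop now shows the rim parallel to the strip and the board: the leading edge (235,85)–(445,95) and the sides step exactly like the board's sides. The tin lies mouth up with the robot clear, and the other things are at their original pixels. I'm handing in.

```bash
python3 -c "
from h import *
print(arm.finish_job())"
```

```text
the job is handed in; nothing more can be done
None
```

The tin lies on its bottom with the mouth up, and its leading end sits against the stop strip. I handed the job in at about 37.5 s. I pushed it over with two half-open fingers near its upper end, let it fall by itself, then pushed it slowly along the board to the strip. I never gripped or lifted it.

**Check that failed:** after the first seating, touch and both cameras showed the tin about 0.02 rad out of square, with a gap of about 2 mm at its left corner. Pushing on the left half of the rear end did not turn it. I nudged the rear of its right side about 3 mm to the left, then pushed the rear end in again.

**Last checks:**
- **Squareness:** touching the rear face at two points gave a yaw of -0.035. The camera estimates for the board and strip are about -0.033, with some scatter.
- **Contact:** both halves of the rear end stopped hard when pushed forward. In the top view, the leading rim looks parallel to the strip.
- **Surroundings:** the mug, jar and bowl looked unmoved in the pictures, and the robot was clear of everything.
- **Forces:** the highest reading after any move was about 15 N along the push and 13 N upward, roughly 20 N combined.

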